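# Shim a specimen carrier and hold it tight

### The job

On the microscope bench a white frame holds two metal specimen carriers, and only one of them leaves a gap wide enough for the magenta spacer. Take the spacer from its rest, slide it upright all the way down into that gap and let go of it; then push that carrier, by its blue bar, tight and flush against the spacer and finish while still pressing it there. Do not push the spacer against the other carrier, leave that carrier in its lane, and do not disturb the tip box, bottle or jar.

Things in the scene. Friction and masses are not known exactly. Their poses are not given: they have to be found in the camera images.
- frame: White fixed frame, 132 (x) x 160 (y) x 28 mm, origin at the centre of its underside. Floor 8 mm above the bench, walls 20 mm above the floor. Two lanes along x, each from x -54 to +54 mm, 63 mm wide, centre lines at y +37.5 and -37.5 mm; one carrier in each, which varies. Near end = -x, towards the robot (turned up to 0.35 rad). Carriers start within 3 mm of the far walls: gaps at the near end.
- short_carrier: Loose aluminium slab, 90 (x) x 60 (y) x 20 mm, 0.25 to 0.5 kg, slides in its lane, top level with the walls. ORIGIN: MIDDLE OF THE LOWER EDGE OF ITS FAR (+x) END FACE; the slab reaches to x = -90 mm. Blue upright bar 12 mm thick (x), 36 mm wide (y), 30 mm tall on its top at x = -30 mm; flush green window nearer the near end. Its 15 to 17 mm near gap takes the spacer.
- long_carrier: Like short_carrier with the same origin, bar and window, but 102 mm long (to x = -102 mm); its lane has only 6 mm of free length, too narrow for the spacer. To be left in its lane.
- short_carrier_near_face (a point): Centre of the near (-x) end face of short_carrier, where the spacer goes against it; axes as the carrier's.
- short_carrier_bar (a point): Centre of the blue bar of short_carrier, 35 mm above the carrier's underside (the bar reaches 15 mm above and below this point); axes as the carrier's.
- spacer: Loose magenta block with a white band near its top, 12 mm thick (x) x 36 mm wide (y) x 66 mm tall, 35 to 70 g; its lowest 5 mm are 9 x 33 mm, as a lead-in. Origin at the centre of its underside, z up. Starts upright in the rest; seated, it stands on the frame's floor and its upper 46 mm are clear above the walls.
- rest: Fixed grey rest: 64 x 84 x 6 mm foot with an upright pocket, 16 (x) x 40 (y) mm inside, 20 mm deep, walls 7 mm. Origin at the centre of its underside; pocket floor 6 mm and rim 26 mm above the bench. The spacer stands in the pocket with its axes along the rest's.
- tip_box: Bystander: magenta and white pipette-tip box, 78 x 118 x 62 mm, origin at the centre of its underside.
- bottle: Bystander: white bottle with blue cap, 52 mm in diameter, 115 mm tall, origin at the centre of its underside.
- jar: Bystander: small amber jar with yellow lid, 48 mm in diameter, 50 mm tall, origin at the centre of its underside.
There are look-alikes about, which are no part of the job. Of the things like the spacer, leave any that is purple; of the rest the smaller one is meant. Leave any turquoise or yellow look-alike of the short_carrier alone.

How it is judged:
By the outcome, as a careful person would: the job done as asked, in the order asked, and still so for the second after the job is handed in, while the arm keeps its last pose, push and grip.
It also fails if it takes over 48 s, if anything falls off the work surface, if the arm or the gripper's body presses on something with over 40 N, if the wrist force passes 120 N, or if a joint passes its speed limit or range.

### The arm

A 7-joint arm with a two-finger parallel gripper is mounted at the origin on the work surface. World frame = base frame: x ahead of the robot, y to its left, z up, the work surface at z = 0. Lengths are in m, angles in rad, forces in N, time in s.
With the tool pointing down it reaches from about 0.4 to 0.85 m from the base axis. Payload 10.4 kg.
Tool frame: the origin (TCP) lies midway between the tips of the shut fingers; the grasp point (between the pads) lies 19 mm behind it (r.grasp_offset is the distance from the TCP to the grasp point, in m); x points along the fingers, y is the direction in which the jaws open and shut, and the axes are right-handed (so a half turn about x gives the same grasp; the last joint's range is limited). The gripper opens to 87 mm and grips with 3 to 60 N. Pads are 19 mm wide; open, the fingers measure 117 mm over their backs; the gripper's body (75 mm by 190 mm) begins 51 mm behind the grasp point.
Start: joints at [1.179, 0.332, -0.065, 1.46, 0.022, 1.35, -0.088], TCP at [0.225, -0.583, 0.2] pointing down, gripper open.
Joint ranges: [-2.6, 2.6], [-0.5, 2.12], [-1.47, 1.34], [0.16, 2.42], [-1.27, 4.41], [0.06, 2.06], [-2.6, 2.6]. Speed limits (rad/s): [2.22, 2.22, 2.79, 2.79, 3.14, 3.14, 3.14].

### API

Orientations are given as a unit quaternion [x, y, z, w].
In Python, from bench import r, vision, close_job gives the robot as it stands. The module is installed in compiled form; this text tells all that it offers.
- The arm moves only by the shell command python3 -m pendant 'ROWS' [OPENING] [FORCE]. ROWS is text: rows parted by semicolons, each of 6 numbers parted by spaces: the shift along the tool's x, y, z in units of 0.25 m (1.0 is 0.25 m), then the turn, a rotation vector about the tool's x, y, z in units of 1.5 rad (1.0 is 1.5 rad). A call has 1 to 8 rows; each row is the pose to reach, as a shift and turn from the pose commanded when the call began, along the tool's axes at that moment; what a row does not reach only later rows make up. A row lasts 1/10 s, in which the tool goes at most 50 mm and 8.59 degrees, less where a joint would pass 70% of its speed; a pose out of reach is approached as far as the arm can. A call with a number of a shift or a turn outside -1 to 1 is refused whole. A call with a gripper value outside its range is refused whole. OPENING is the gripper command: -1 is shut, 1 is fully open, values between are in proportion, set as the call begins (- or left out, the last holds). The fingers move at their own pace and stop on an object; FORCE is the grip in N (left out, the last holds). Time passes only in rows, so rows that repeat a pose let the fingers close. It gives the time, the measured TCP pose, the force and the opening at its end, in the units of the state.
- r.read_state(): the state, without advancing time (a new reading comes with each control period).
- vision.camera(name): name is "scene" or "top" or "wrist"; returns (picture, depth): 420x560x3 uint8, blue, green, red; 420x560 float32, m along the optical axis (not along the pixel's ray), 0 where there is no reading.
- vision.get_calibration(name): a dict with "camera_matrix" (3x3 intrinsics, pixels), "rvec" (rotation vector, rad) and "tvec" (3), from world to camera coordinates, as OpenCV has them. Camera axes: x right, y down, z forward; pixel columns grow to the right and rows downward; lengths in m; the calibration is good to about 2 mm. A picture is of the moment at which its call begins: read the wrist's pose just before it. get_calibration takes no time and is no camera call; for the wrist camera it gives the pose at the moment of the call.
- close_job(): hands the job in, once; it reports no verdict.
The state is a dict: "time": time; "joint_positions": joint angles; "joint_vel": joint speeds; "joint_torque": joint torques, N m; "ee_pos": TCP position; "eef_rot": TCP orientation; "ft_force": force on the tool from outside, world axes, zero at the start; "torque": the same for the moment, N m; "width": finger opening in m.
Only numpy, scipy, OpenCV 4.12 (cv2) and the standard library are available. Lean on these libraries where they do the work, as an engineer would, in place of code of your own. Each camera call takes 0.05 s, during which the arm holds its last target. There are 200 camera calls.

## Working session

There is one attempt and no reset: what is moved stays moved. The work goes in short steps, Python scripts to look and compute and a shell command to move; the robot and the scene stay as the last step left them, time stands still between calls to the robot, and variables do not carry over. Pictures are saved under pics/ and viewed, about 8 in all and at most 12, crops included, and the job is handed in when it is done.

```bash
mkdir -p pics; ls
cat > h.py <<'E'
import numpy as np, cv2
from bench import r, vision
from scipy.spatial.transform import Rotation as R
def snap(n):
    c=vision.get_calibration(n); im,d=vision.camera(n)
    K=np.array(c["camera_matrix"],float); Rm=cv2.Rodrigues(np.array(c["rvec"],float))[0]; t=np.array(c["tvec"],float).ravel()
    return im,d,(K,Rm,t)
def ray(cal,uv):
    K,Rm,t=cal; v=Rm.T@np.linalg.inv(K)@np.array([uv[0],uv[1],1.]); return -Rm.T@t, v
def plane(cal,uv,z):
    o,v=ray(cal,uv); return o+v*(z-o[2])/v[2]
def cloud(cal,d):
    K,Rm,t=cal; v,u=np.mgrid[:d.shape[0],:d.shape[1]]
    p=np.stack([(u-K[0,2])/K[0,0]*d,(v-K[1,2])/K[1,1]*d,d],-1); return (p-t)@Rm
def rel(dp):  # world shift -> tool axes in move units
    q=R.from_quat(r.read_state()["eef_rot"]); return np.round(q.inv().apply(dp)/0.25,3)
E
python3 - <<'E'
from h import *
s=r.read_state(); print({k:np.round(v,3).tolist() for k,v in s.items()}, r.grasp_offset)
print(R.from_quat(s["eef_rot"]).as_matrix().round(3))
for n in("scene","top"):
    im,d,c=snap(n); cv2.imwrite(f"pics/{n}0.png",im); np.savez(f"{n}0.npz",im=im,d=d,K=c[0],R=c[1],t=c[2]); print(n,(-c[1].T@c[2]).round(3))
a=cv2.imread("pics/scene0.png");b=cv2.imread("pics/top0.png")
E
```

```text
pics
{'time': 0.0, 'joint_positions': [1.179, 0.333, -0.065, 1.461, 0.022, 1.35, -0.088], 'joint_vel': [-0.002, -0.001, 0.001, 0.002, 0.001, 0.0, 0.0], 'joint_torque': [0.001, -62.325, 0.025, -38.99, -0.061, 0.04, 0.0], 'ee_pos': [0.225, -0.583, 0.199], 'eef_rot': [-0.695, -0.13, 0.695, -0.129], 'ft_force': [0.395, -0.589, 0.988], 'torque': [0.007, 0.029, -0.066], 'width': 0.087} 0.0187
[[-0.001  0.361 -0.933]
 [ 0.001 -0.933 -0.361]
 [-1.    -0.001  0.   ]]
scene [ 1.145 -0.775  0.652]
top [ 0.392 -0.012  1.061]
```

View pics/scene0.png

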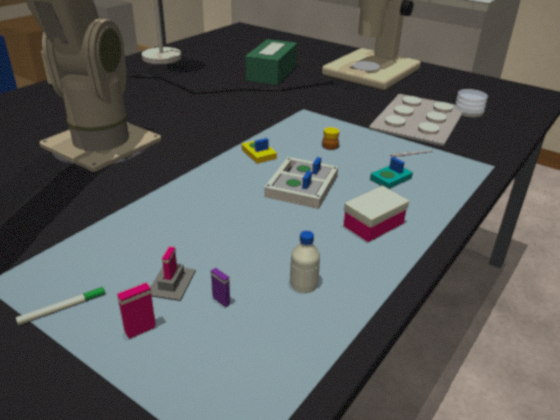

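View pics/top0.png

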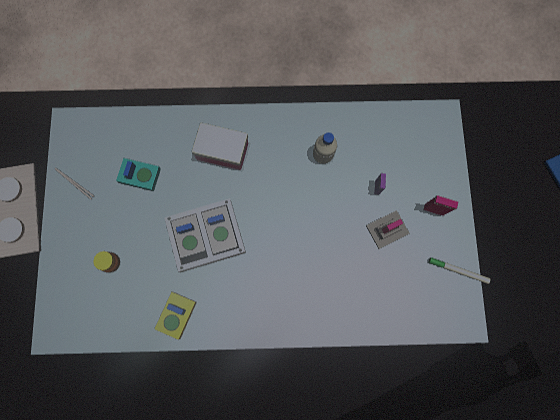

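Scene: the frame is at (302,180). Magenta or purple candidates are the block in the grey rest (169,263), the large loose magenta block (137,310) and a purple block (220,287). The small magenta block in the rest fits the description: it is the smaller of the two that aren't purple. Top: the rest is at (388,229) and the frame at (205,235). The left lane shows a dark gap at its near end (193,256). I'll confirm both in one crop and measure.

Run:
```python
from h import *
a=cv2.imread("pics/scene0.png")[240:345,100:240]; b=cv2.imread("pics/top0.png")[195:275,158:250]; b=cv2.convertScaleAbs(b,alpha=1.3)
A=cv2.resize(a,(400,300),interpolation=2);B=cv2.resize(b,(400,348),interpolation=2);A=cv2.copyMakeBorder(A,0,48,0,0,0)
cv2.imwrite("pics/crop.png",np.hstack([A,B]))
for n in("scene","top"):
    z=np.load(n+"0.npz"); c=(z["K"],z["R"],z["t"]); P=cloud(c,z["d"]); hsv=cv2.cvtColor(z["im"],cv2.COLOR_BGR2HSV); print(n,z["K"][0,0])
    for nm,lo,hi in(("mag",(160,120,60),(178,255,255)),("blue",(105,140,60),(125,255,255)),("green",(40,60,40),(80,255,255))):
        m=cv2.inRange(hsv,lo,hi); k,l,st,ce=cv2.connectedComponentsWithStats(m)
        for i in range(1,k):
            if st[i,4]<20: continue
            p=P[(l==i)&(z["d"]>0)]
            print(nm,ce[i].round(),st[i,4],np.median(p,0).round(3),np.percentile(p[:,2],[2,98]).round(3))
```

```text
scene 527.4422203571288
mag [372. 226.] 794 [0.797 0.057 0.021] [0.004 0.037]
mag [169. 264.] 310 [ 0.573 -0.296  0.05 ] [0.023 0.073]
mag [133. 291.] 268 [ 0.614 -0.406  0.089] [0.085 0.092]
mag [138. 316.] 1047 [ 0.618 -0.409  0.042] [0.003 0.075]
blue [ 5. 70.] 499 [-1.06   0.321 -0.123] [-0.196  0.012]
blue [261. 144.] 111 [0.396 0.2   0.038] [0.023 0.05 ]
blue [396. 164.] 134 [0.722 0.318 0.039] [0.025 0.051]
blue [311. 172.] 172 [0.592 0.124 0.051] [0.032 0.06 ]
blue [306. 237.] 142 [ 0.764 -0.15   0.113] [0.102 0.117]
green [269.  63.] 1529 [0.057 0.659 0.061] [0.    0.092]
green [253. 145.] 21 [0.361 0.206 0.021] [0.018 0.044]
green [303. 168.] 62 [0.544 0.176 0.029] [0.027 0.031]
green [387. 174.] 70 [0.712 0.292 0.021] [0.019 0.023]
green [293. 182.] 74 [0.563 0.106 0.029] [0.026 0.031]
green [ 94. 293.] 180 [ 0.488 -0.399  0.011] [0.    0.016]
top 447.4620243947375
mag [446. 202.] 149 [ 0.61  -0.404  0.091] [0.086 0.094]
mag [394. 224.] 84 [ 0.566 -0.288  0.072] [0.045 0.076]
blue [328. 137.] 76 [ 0.76  -0.144  0.115] [0.111 0.119]
blue [555. 166.] 207 [ 0.714 -0.713  0.013] [0.009 0.017]
blue [127. 168.] 66 [0.719 0.324 0.051] [0.046 0.055]
blue [184. 227.] 57 [0.574 0.186 0.058] [0.055 0.062]
green [144. 174.] 136 [0.711 0.293 0.022] [0.017 0.025]
green [220. 233.] 140 [0.562 0.108 0.03 ] [0.026 0.033]
green [189. 242.] 149 [0.543 0.179 0.03 ] [0.026 0.034]
green [437. 262.] 86 [ 0.484 -0.397  0.014] [0.003 0.018]
green [171. 322.] 163 [0.363 0.219 0.022] [0.018 0.025]
```

View pics/crop.png

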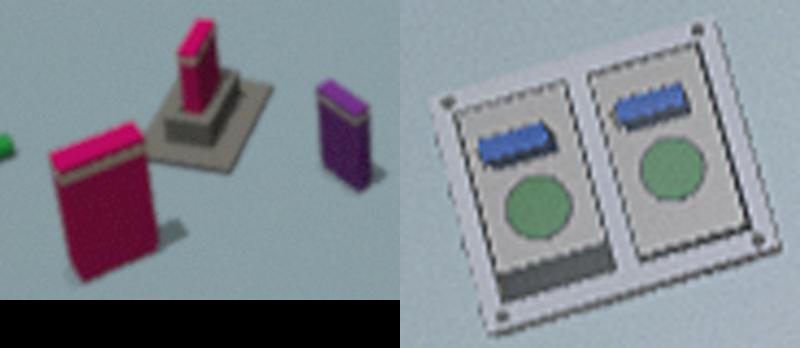

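Crops confirm it. The spacer is the small magenta block standing in the grey rest, and the other two are a bigger loose magenta block and a purple one. The short carrier is in the left lane, with a dark gap at its near end. Next is the wrist camera's geometry and an approach.

Run:
```python
from h import *
s=r.read_state(); q=R.from_quat(s["eef_rot"]); c=vision.get_calibration("wrist")
Rm=cv2.Rodrigues(np.array(c["rvec"],float))[0]; o=-Rm.T@np.array(c["tvec"],float).ravel()
print("cam in tool",q.inv().apply(o-s["ee_pos"]).round(4)); print((q.as_matrix().T@Rm.T).round(3)); print(np.array(c["camera_matrix"]).round(1))
z=np.load("top0.npz"); cal=(z["K"],z["R"],z["t"]);P=cloud(cal,z["d"])
# rest foot & frame yaw from height bands
for nm,u0,v0,u1,v1,zl,zh in(("foot",355,195,420,255,.003,.010),("frame",150,190,255,280,.022,.036)):
    m=np.zeros(z["d"].shape,np.uint8); s_=np.s_[v0:v1,u0:u1]; zz=P[s_][...,2]; m[s_]=((zz>zl)&(zz<zh)&(z["d"][s_]>0))*255
    pts=P[m>0][:,:2].astype(np.float32); print(nm,len(pts),cv2.minAreaRect(pts*1000))
sp=np.array([.567,-.291]); print("rel to spacer",sp-s["ee_pos"][:2] if 0 else sp-np.array(r.read_state()["ee_pos"])[:2])
```

```text
cam in tool [-1.842e-01  1.000e-04 -7.790e-02]
[[ 0.001 -0.285  0.959]
 [ 1.    -0.001 -0.001]
 [ 0.001  0.959  0.285]]
[[357.1   0.  280. ]
 [  0.  357.1 205.2]
 [  0.    0.    1. ]]
foot 1218 ((578.27197265625, -290.60540771484375), (155.44198608398438, 148.01730346679688), 86.37464141845703)
frame 3341 ((562.3297119140625, 145.52688598632812), (132.92013549804688, 159.98519897460938), 15.35644245147705)
rel to spacer [0.34179795 0.29162006]
```

```bash
python3 -m pendant '0 -0.3 -0.85 -0.57 0 0;0 -0.3 -0.85 -0.57 0 0;0 -0.3 -0.85 -0.57 0 0;0 -0.3 -0.85 -0.57 0 0;0 -0.3 -0.85 -0.57 0 0;0 -0.3 -0.85 -0.57 0 0' 1 15
python3 - <<'E'
from h import *
s=r.read_state(); print(rel(np.array([.567,-.291,.14])-s["ee_pos"]))
y=R.from_quat(s["eef_rot"]).as_matrix()[:,1]; print(np.degrees(np.arctan2(y[1],y[0])))
E
```

```text
time: 0.7
ee_pos: [0.4006, -0.4321, 0.2]
eef_rot: [0.577, 0.41, -0.575, 0.41]
ft_force: [-0.2, -0.4, -0.5]
width: 0.0874
[ 0.242  0.444 -0.751]
-19.11336167062012
```

```bash
python3 -m pendant '0.24 0.44 -0.75 -0.556 0 0;0.24 0.44 -0.75 -0.556 0 0;0.24 0.44 -0.75 -0.556 0 0;0.24 0.44 -0.75 -0.556 0 0;0.24 0.44 -0.75 -0.556 0 0;0.24 0.44 -0.75 -0.556 0 0;0.24 0.44 -0.75 -0.556 0 0'
python3 - <<'E'
from h import *
s=r.read_state(); im,d,c=snap("wrist"); cv2.imwrite("pics/w1.png",im); np.savez("w1.npz",im=im,d=d,K=c[0],R=c[1],t=c[2])
y=R.from_quat(s["eef_rot"]).as_matrix()[:,1]; print(np.degrees(np.arctan2(y[1],y[0])))
P=cloud(c,d); hsv=cv2.cvtColor(im,cv2.COLOR_BGR2HSV); m=cv2.inRange(hsv,(155,110,50),(179,255,255))
k,l,st,ce=cv2.connectedComponentsWithStats(m)
for i in range(1,k):
    if st[i,4]<60: continue
    mm=(l==i)&(d>0); p=P[mm]; zt=np.percentile(p[:,2],90); t=p[p[:,2]>zt-.004]
    print(ce[i].round(),st[i],np.median(p,0).round(3),"ztop",zt.round(4), "toprect",cv2.minAreaRect((t[:,:2]*1000).astype(np.float32)))
E
```

```text
time: 1.4
ee_pos: [0.5639, -0.2966, 0.1393]
eef_rot: [0.364, 0.607, -0.364, 0.606]
ft_force: [-1.2, -1.0, 0.5]
width: 0.0866
28.063898279585402
[288. 170.] [281 165  16  11 155] [ 0.558 -0.273  0.04 ] ztop 0.0564 toprect ((558.3092651367188, -272.5378112792969), (10.798260688781738, 0.4599623680114746), 25.658924102783203)
[288. 201.] [279 177  19  49 808] [ 0.565 -0.288  0.072] ztop 0.0725 toprect ((565.9465942382812, -288.71234130859375), (12.010278701782227, 35.98482131958008), 25.137754440307617)
[263. 334.] [243 322  55  38 879] [ 0.602 -0.406  0.066] ztop 0.0761 toprect ((592.3939208984375, -343.4772644042969), (39.409767150878906, 156.6396484375), 16.678722381591797)
[280. 347.] [255 332  44  25 635] [ 0.612 -0.389  0.09 ] ztop 0.0908 toprect ((588.9345092773438, -335.8658447265625), (30.465543746948242, 140.01658630371094), 22.770462036132812)
[246. 367.] [241 358  11  15 107] [ 0.598 -0.42   0.089] ztop 0.0905 toprect ((599.669677734375, -419.32763671875), (12.8060884475708, 6.148581027984619), 75.67627716064453)
```

View pics/w1.png

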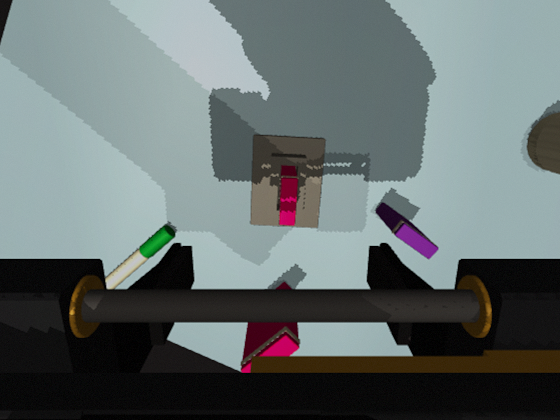

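The spacer's top is at pixel (288,201). It measures 12.0 x 36.0 mm, z 72.5 mm, at (0.566,-0.2887), yaw 25.1°. The top camera agrees, giving (0.566,-0.288) and z 72 mm. The big magenta block (270,345) and the purple one (407,230) are clear of the fingers.

Run:
```python
from h import *
s=r.read_state(); print(rel(np.array([.5659,-.2887,.034])-s["ee_pos"]))
```

```text
[ 0.423  0.026 -0.027]
```

```bash
python3 -m pendant '0.1 0.026 -0.027 0.034 0 0;0.2 0.026 -0.027 0.034 0 0;0.3 0.026 -0.027 0.034 0 0;0.36 0.026 -0.027 0.034 0 0;0.42 0.026 -0.027 0.034 0 0;0.42 0.026 -0.027 0.034 0 0' -0.1 20
python3 -m pendant '0 0 0 0 0 0;0 0 0 0 0 0;0 0 0 0 0 0;0 0 0 0 0 0;0 0 0 0 0 0' -1 20
```

```text
time: 2.05
ee_pos: [0.5651, -0.2886, 0.0334]
eef_rot: [0.38, 0.597, -0.381, 0.595]
ft_force: [-0.5, 1.0, 0.7]
width: 0.047
time: 2.55
ee_pos: [0.5666, -0.2887, 0.0357]
eef_rot: [0.38, 0.596, -0.38, 0.597]
ft_force: [-1.0, 0.5, 2.4]
width: 0.0113
```

```bash
python3 -m pendant '-0.12 0 0 0 0 0;-0.3 0 0 0 0 0;-0.46 0 0 0 0 0;-0.46 0 0 0 0 0'
python3 - <<'E'
from h import *
s=r.read_state(); print(s["width"],rel(np.array([.534,.073,.15])-s["ee_pos"]))
E
```

```text
time: 2.95
ee_pos: [0.5693, -0.2894, 0.1567]
eef_rot: [0.38, 0.593, -0.38, 0.6]
ft_force: [0.4, -0.0, -0.7]
width: 0.0119
0.011850762056674733 [ 0.02   0.484 -1.374]
```

```bash
python3 -m pendant '0.01 0.07 -0.2 0 0 0;0.01 0.14 -0.4 0 0 0;0.01 0.21 -0.6 0 0 0;0.02 0.28 -0.8 0 0 0;0.02 0.34 -0.97 0.113 0 0;0.02 0.34 -0.97 0.113 0 0'
python3 - <<'E'
from h import *
s=r.read_state(); print(s["width"],rel(np.array([.534,.073,.15])-s["ee_pos"]))
E
```

```text
time: 3.55
ee_pos: [0.5402, -0.0261, 0.1453]
eef_rot: [0.429, 0.563, -0.428, 0.562]
ft_force: [0.1, -0.2, -0.0]
width: 0.0119
0.01189244675010642 [-0.018  0.081 -0.389]
```

```bash
python3 -m pendant '-0.02 0.04 -0.2 0 0 0;-0.02 0.08 -0.35 0 0 0;-0.02 0.08 -0.39 0 0 0;-0.02 0.08 -0.39 0 0 0;-0.02 0.08 -0.39 0 0 0'
cat > meas.py <<'E'
from h import *
import sys
s=r.read_state(); im,d,c=snap("wrist"); n=sys.argv[1]; cv2.imwrite(f"pics/{n}.png",im); np.savez(f"{n}.npz",im=im,d=d,K=c[0],R=c[1],t=c[2])
print("tcp",np.round(s["ee_pos"],4),"w",s["width"]); M=R.from_quat(s["eef_rot"]).as_matrix(); y=M[:,1]; print("jaw yaw",np.degrees(np.arctan2(y[1],y[0])).round(2),"tool x",M[:,0].round(3))
P=cloud(c,d); hsv=cv2.cvtColor(im,cv2.COLOR_BGR2HSV)
def rect(p): return cv2.minAreaRect((p[:,:2]*1000).astype(np.float32))
near=(np.hypot(P[...,0]-.562,P[...,1]-.1455)<.13)&(d>0)
top=near&(P[...,2]>.022)&(P[...,2]<.034); print("frame+carriers z",np.median(P[top][:,2]).round(4),rect(P[top]))
m=cv2.inRange(hsv,(105,120,40),(125,255,255)); k,l,st,ce=cv2.connectedComponentsWithStats(m)
for i in range(1,k):
    if st[i,4]<60: continue
    p=P[(l==i)&near]
    if len(p)<30: continue
    zt=np.percentile(p[:,2],90); t=p[abs(p[:,2]-zt)<.003]; print("blue",ce[i].round(),st[i,4],zt.round(4),rect(t))
m=near&(P[...,2]<.016)&(P[...,2]>.0045); k,l,st,ce=cv2.connectedComponentsWithStats(m.astype(np.uint8))
for i in range(1,k):
    if st[i,4]>80: print("low",ce[i].round(),st[i],np.median(P[l==i][:,2]).round(4),rect(P[l==i]))
E
python3 meas.py w2
```

```text
time: 4.05
ee_pos: [0.5346, 0.0651, 0.1498]
eef_rot: [0.429, 0.562, -0.43, 0.562]
ft_force: [1.0, -0.4, 0.1]
width: 0.012
tcp [0.5346 0.0651 0.1498] w 0.01200445840017195
jaw yaw 15.21 tool x [-0.    -0.001 -1.   ]
frame+carriers z 0.0278 ((561.428955078125, 146.03240966796875), (132.63572692871094, 160.66241455078125), 15.392029762268066)
blue [373.  55.] 1258 0.0585 ((572.63671875, 187.93905639648438), (11.72111988067627, 35.514137268066406), 15.984941482543945)
blue [366. 155.] 1008 0.0583 ((591.6080322265625, 116.83733367919922), (11.586895942687988, 35.0761833190918), 15.64072036743164)
low [289.  63.] [ 272   19  127   82 1847] 0.0081 ((551.1951904296875, 182.4186248779297), (108.16748809814453, 62.927696228027344), 15.146819114685059)
low [275. 150.] [273 116  13  71 355] 0.0081 ((521.099365234375, 95.97933959960938), (10.427641868591309, 63.2777099609375), 8.657512664794922)
```

View pics/w2.png

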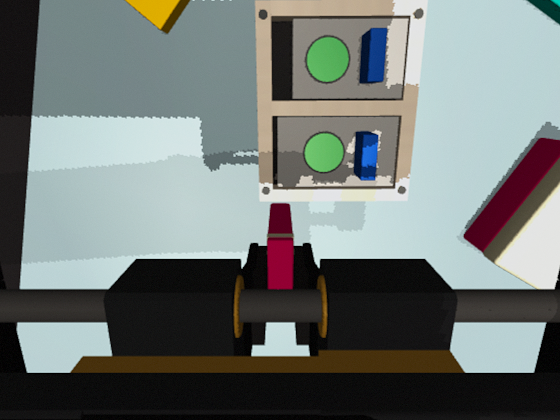

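The frame fits in both views: centre (0.5614,0.1460), yaw 15.3°, wall top 27.8 mm, floor 8.1 mm. The short lane's gap is the dark strip at (282,60). The short-carrier bar at (373,55) puts the gap at about 15.9 mm, centred at (0.507,0.1701). The spacer is held upright at (280,245).

Run:
```python
from h import *
s=r.read_state(); print(s["ee_pos"],rel(np.array([.507,.1701,.09])-s["ee_pos"]))
```

```text
[0.534724   0.06458045 0.1498196 ] [ 0.239  0.003 -0.437]
```

```bash
python3 -m pendant '0.1 0.003 -0.15 0 0 0;0.15 0.003 -0.3 0 0 0;0.2 0.003 -0.42 0 0 0;0.24 0.003 -0.437 0 0 0;0.24 0.003 -0.437 0 0 0;0.24 0.003 -0.437 0 0 0'
python3 - <<'E'
from h import *
for i in range(3):
    im,d,c=snap("wrist"); s=r.read_state(); print(s["ee_pos"].round(4) if hasattr(s["ee_pos"],'round') else s["ee_pos"],rel(np.array([.507,.1701,.045])-s["ee_pos"]),s["ft_force"])
M=R.from_quat(s["eef_rot"]).as_matrix(); print(np.degrees(np.arctan2(M[1,1],M[0,1])),M[:,0])
hsv=cv2.cvtColor(im,cv2.COLOR_BGR2HSV);P=cloud(c,d);m=(cv2.inRange(hsv,(155,90,40),(179,255,255))>0)&(d>0)&(np.hypot(P[...,0]-.507,P[...,1]-.17)<.05)
p=P[m];print(len(p),np.percentile(p,[2,50,98],axis=0).round(4))
cv2.imwrite("pics/w3.png",im[40:320,130:430])
f=lambda v:np.array(v)
# spacer +y face: x along frame axis by height
ex=np.array([np.cos(.267),np.sin(.267)])
for a in np.arange(.055,.13,.01):
    q=p[abs(p[:,2]-a)<.004]
    if len(q)>8: e=(q[:,:2]-np.array([.507,.1701]))@ex; print(a.round(3),len(q),np.percentile(e,[3,97]).round(4))
E
```

```text
time: 4.7
ee_pos: [0.5073, 0.17, 0.0901]
eef_rot: [0.43, 0.561, -0.43, 0.562]
ft_force: [0.8, -0.3, -0.9]
width: 0.0113
[0.5076 0.1701 0.0905] [ 0.182 -0.002 -0.001] [-0.21911505 -0.00712197 -1.04546606]
[0.5076 0.1703 0.0906] [ 0.183 -0.003  0.   ] [ 0.76558185 -0.29196215  0.23571953]
[0.5075 0.1706 0.0907] [ 0.183 -0.003  0.001] [ 0.05419167  0.79261646 -0.22711504]
15.127328224255095 [ 9.97186899e-04 -3.41822298e-04 -9.99999444e-01]
2085 [[0.4975 0.1641 0.0681]
 [0.5043 0.1821 0.1261]
 [0.5124 0.1886 0.1279]]
0.065 17 [-0.005   0.0053]
0.075 79 [-0.0052  0.0058]
0.085 86 [-0.0054  0.0057]
0.095 99 [-0.0053  0.005 ]
0.105 117 [-0.0053  0.0056]
0.115 116 [-0.0054  0.0052]
0.125 1381 [-0.0055  0.0056]
```

View pics/w3.png

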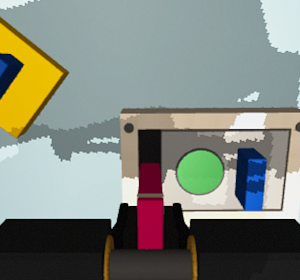

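The spacer (pixel 150,205 in the crop) hangs upright and its side edges are symmetric about the gap centre at every height. The gap (150,145) lies directly below it, so I'll descend.

```bash
python3 -m pendant '0.06 -0.002 0 0 0 0;0.1 -0.002 0 0 0 0;0.13 -0.002 0 0 0 0;0.15 -0.002 0 0 0 0;0.165 -0.002 0 0 0 0;0.18 -0.002 0 0 0 0;0.195 -0.002 0 0 0 0;0.205 -0.002 0 0 0 0'; python3 -m pendant '0.004 0 0 0 0 0;0.008 0 0 0 0 0;0.012 0 0 0 0 0;0.012 0 0 0 0 0'
```

```text
time: 5.65
ee_pos: [0.5061, 0.172, 0.0387]
eef_rot: [0.429, 0.562, -0.429, 0.562]
ft_force: [-0.8, -0.5, -1.5]
width: 0.0113
time: 6.05
ee_pos: [0.507, 0.1722, 0.0376]
eef_rot: [0.43, 0.561, -0.429, 0.563]
ft_force: [-3.5, -1.9, 15.5]
width: 0.0118
```

Run:
```python
from h import *
im,d,c=snap("wrist"); s=r.read_state(); print(s["ee_pos"],s["ft_force"])
hsv=cv2.cvtColor(im,cv2.COLOR_BGR2HSV);P=cloud(c,d);m=(cv2.inRange(hsv,(155,90,40),(179,255,255))>0)&(d>0)&(np.hypot(P[...,0]-.507,P[...,1]-.17)<.05)
p=P[m];print(len(p),np.percentile(p[:,2],[50,90,98]).round(4))
ex=np.array([np.cos(.267),np.sin(.267)])
for a in np.arange(.02,.08,.01):
    q=p[abs(p[:,2]-a)<.004]
    if len(q)>8: e=(q[:,:2]-np.array([.507,.1701]))@ex; print(a.round(3),len(q),np.percentile(e,[3,97]).round(4))
```

```text
[0.50691612 0.17214411 0.03752135] [-3.5066138 -2.3241118 15.434458 ]
2104 [0.0731 0.0742 0.0749]
0.02 78 [-0.0063  0.0047]
0.03 88 [-0.0061  0.0047]
0.04 106 [-0.0058  0.0053]
0.05 125 [-0.006   0.0053]
0.06 139 [-0.0057  0.0053]
0.07 1067 [-0.0056  0.0058]
```

The spacer's top is at 74.2 mm, so it is standing on the frame floor (8 + 66). Next I'll release and lift.

```bash
python3 -m pendant '-0.008 0 0 0 0 0;-0.008 0 0 0 0 0' && python3 -m pendant '0 0 0 0 0 0;0 0 0 0 0 0;0 0 0 0 0 0;-0.06 0 0 0 0 0;-0.14 0 0 0 0 0;-0.26 0 0 0 0 0;-0.36 0 0 0 0 0;-0.36 0 0 0 0 0' -0.2
python3 meas.py w4
python3 - <<'E'
from h import *
z=np.load("w4.npz");c=(z["K"],z["R"],z["t"]);P=cloud(c,z["d"]);hsv=cv2.cvtColor(z["im"],cv2.COLOR_BGR2HSV)
m=(cv2.inRange(hsv,(155,90,40),(179,255,255))>0)&(z["d"]>0)&(np.hypot(P[...,0]-.507,P[...,1]-.17)<.05)
p=P[m];zt=np.percentile(p[:,2],90);t=p[p[:,2]>zt-.003];print(zt,cv2.minAreaRect((t[:,:2]*1000).astype(np.float32)))
E
```

```text
time: 6.3
ee_pos: [0.5063, 0.172, 0.0382]
eef_rot: [0.429, 0.562, -0.429, 0.562]
ft_force: [-0.6, 0.6, -1.2]
width: 0.0119
time: 7.1
ee_pos: [0.508, 0.1731, 0.1323]
eef_rot: [0.431, 0.561, -0.427, 0.563]
ft_force: [0.0, 0.4, -0.7]
width: 0.035
tcp [0.508  0.1731 0.1323] w 0.03496059877441032
jaw yaw 15.28 tool x [ 0.006  0.001 -1.   ]
frame+carriers z 0.0278 ((557.011474609375, 161.77764892578125), (132.8240509033203, 127.68045043945312), 15.346755027770996)
blue [363. 205.] 1098 0.0583 ((572.370849609375, 188.33990478515625), (11.3856782913208, 35.07827377319336), 15.123661041259766)
blue [356. 270.] 217 0.0578 ((585.2002563476562, 131.54354858398438), (4.417040824890137, 6.250858306884766), 65.5539779663086)
low [323. 146.] [254 145 155   3 233] 0.0103 ((539.4342041015625, 222.8892822265625), (130.89369201660156, 0.5480537414550781), 15.449761390686035)
low [280. 179.] [268 163  20  68 368] 0.008 ((507.5432434082031, 168.2225799560547), (16.634033203125, 59.74359130859375), 15.5308256149292)
low [271. 267.] [269 248   5  42 178] 0.008 ((520.01611328125, 97.87455749511719), (3.676330089569092, 44.700313568115234), 15.03147029876709)
0.07438023387436914 ((506.019775390625, 171.91744995117188), (11.616943359375, 35.7122688293457), 14.760255813598633)
```

View pics/w4.png

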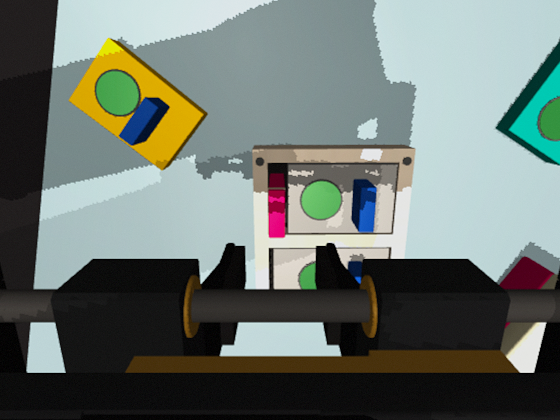

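The spacer stands free at (277,205), top 74.4 mm. The short-carrier bar is at (363,205), i.e. (0.5724,0.1883), and the long carrier is untouched. I'll straddle the bar with narrowly opened jaws and push with the far finger.

Run:
```python
from h import *
s=r.read_state(); print(s["ee_pos"],rel(np.array([.5722,.1888,.033])-s["ee_pos"]))
```

```text
[0.50715573 0.17254077 0.13035154] [0.39  0.267 0.006]
```

```bash
python3 -m pendant '0 0.14 0 0 0 0;0.08 0.267 0.006 0 0 0;0.16 0.267 0.006 0 0 0;0.16 0.267 0.006 0 0 0;0.25 0.267 0.006 0 0 0;0.33 0.267 0.006 0 0 0;0.385 0.267 0.006 0 0 0;0.385 0.267 0.006 0 0 0' -0.36
python3 - <<'E'
from h import *
s=r.read_state(); print(s["ee_pos"],rel(np.array([.5722,.1888,.033])-s["ee_pos"]),s["width"])
E
```

```text
time: 7.95
ee_pos: [0.5695, 0.1876, 0.0304]
eef_rot: [0.428, 0.563, -0.43, 0.562]
ft_force: [-1.0, -0.4, 0.3]
width: 0.0276
[0.56948647 0.18755278 0.03044836] [-0.01   0.012 -0.002] 0.027598682286765625
```

```bash
python3 -m pendant '-0.008 -0.008 0 0 0 0;-0.008 -0.014 0 0 0 0;-0.008 -0.019 0 0 0 0;-0.008 -0.023 0 0 0 0;-0.008 -0.027 0 0 0 0;-0.008 -0.031 0 0 0 0;-0.008 -0.034 0 0 0 0;-0.008 -0.036 0 0 0 0'; python3 -m pendant '0 -0.004 0 0 0 0;0 -0.004 0 0 0 0'
```

```text
time: 8.75
ee_pos: [0.5629, 0.186, 0.0342]
eef_rot: [0.43, 0.562, -0.429, 0.562]
ft_force: [4.3, 0.9, 3.2]
width: 0.0277
time: 8.95
ee_pos: [0.5619, 0.1857, 0.0342]
eef_rot: [0.43, 0.562, -0.429, 0.562]
ft_force: [4.1, 1.2, 4.2]
width: 0.028
```

```bash
for i in 1; do python3 -m pendant '0 -0.004 0 0 0 0;0 -0.008 0 0 0 0;0 -0.008 0 0 0 0'; done
python3 - <<'E'
from h import *
im,d,c=snap("wrist"); cv2.imwrite("pics/w5.png",im); s=r.read_state(); print(s["ee_pos"],s["ft_force"],s["width"])
hsv=cv2.cvtColor(im,cv2.COLOR_BGR2HSV);P=cloud(c,d)
for nm,lo,hi,x,y in(("mag",(155,90,40),(179,255,255),.506,.172),("blue",(105,120,40),(125,255,255),.568,.187)):
    m=(cv2.inRange(hsv,lo,hi)>0)&(d>0)&(np.hypot(P[...,0]-x,P[...,1]-y)<.035);p=P[m];zt=np.percentile(p[:,2],90);t=p[abs(p[:,2]-zt)<.003];print(nm,len(t),zt,cv2.minAreaRect((t[:,:2]*1000).astype(np.float32)))
E
```

```text
time: 9.25
ee_pos: [0.5605, 0.1853, 0.0343]
eef_rot: [0.43, 0.561, -0.428, 0.563]
ft_force: [7.8, 2.5, 1.8]
width: 0.028
[0.56051109 0.18536839 0.03424813] [8.6274337  2.33301661 1.82167873] 0.027742045565658065
mag 561 0.07366471860399457 ((500.54913330078125, 184.60667419433594), (12.450520515441895, 9.567869186401367), 12.322918891906738)
blue 1417 0.05826434462739116 ((567.5049438476562, 189.130615234375), (11.766363143920898, 31.99277114868164), 15.36769962310791)
```

```bash
python3 -m pendant '0 -0.005 0 0 0 0;0 -0.01 0 0 0 0;0 -0.01 0 0 0 0;0 -0.01 0 0 0 0'
```

```text
time: 9.7
ee_pos: [0.5599, 0.1852, 0.0352]
eef_rot: [0.431, 0.561, -0.427, 0.563]
ft_force: [12.3, 3.6, 3.6]
width: 0.0278
```

Run:
```python
from h import *
im,d,c=snap("wrist"); cv2.imwrite("pics/w6.png",cv2.resize(im[30:300,150:470],None,fx=2,fy=2)); s=r.read_state(); print(s["ee_pos"],s["ft_force"],s["width"])
hsv=cv2.cvtColor(im,cv2.COLOR_BGR2HSV);P=cloud(c,d)
ex=np.array([np.cos(.267),np.sin(.267)]);ey=np.array([-ex[1],ex[0]]);O=np.array([.5614,.1460])
X=(P[...,:2]-O)@ex;Y=(P[...,:2]-O)@ey;Z=P[...,2]
mag=(cv2.inRange(hsv,(155,90,40),(179,255,255))>0)&(d>0)&(X<-.03)&(X>-.06)&(Y>0)
for a in(.02,.035,.05,.07): q=mag&(abs(Z-a)<.006); print(a,q.sum(),np.percentile(X[q],[2,98]).round(4) if q.sum()>5 else '')
b=(cv2.inRange(hsv,(105,120,40),(125,255,255))>0)&(d>0)&(X<.05)&(X>-.01)&(Y>0)&(Z>.055);print("bar X,Y",np.percentile(X[b],[2,98]).round(4),np.percentile(Y[b],[2,98]).round(4))
```

```text
[0.5599295  0.18520966 0.03519338] [11.58717174  3.31677915  3.18439602] 0.028318950409471123
0.02 103 [-0.0547 -0.0445]
0.035 404 [-0.0533 -0.0423]
0.05 432 [-0.0533 -0.0424]
0.07 648 [-0.054  -0.0425]
bar X,Y [0.0112 0.0221] [0.0251 0.0554]
```

View pics/w6.png

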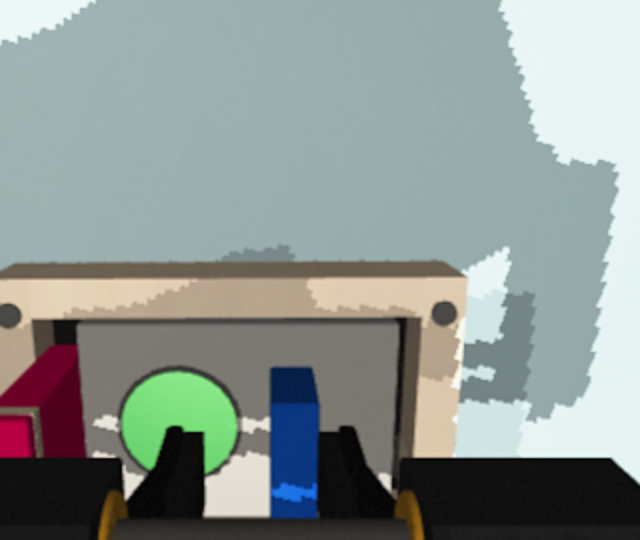

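Pressing at about 12 N, the bar has moved 5 mm. The spacer spans X −54…−42.4 mm in the frame, tight to the near wall. In the picture the carrier's near edge (78,390) meets the spacer's face, and a far gap has opened at (405,400). One last check of level, steadiness and bystanders before handing in.

Run:
```python
from h import *
ex=np.array([np.cos(.267),np.sin(.267)]);ey=np.array([-ex[1],ex[0]]);O=np.array([.5614,.1460])
im,d,c=snap("wrist");P=cloud(c,d);X=(P[...,:2]-O)@ex;Y=(P[...,:2]-O)@ey;Z=P[...,2]
for a in(-.035,-.02,0,.03,.045):
    q=(abs(X-a)<.005)&(Y>.05)&(Y<.064)&(d>0)&(Z<.04); print("carrier top",a,q.sum(),np.median(Z[q]).round(4) if q.sum() else '')
for y in(.046,.052,.058,.064):
    q=(abs(Y-y)<.002)&(X>.03)&(X<.053)&(d>0)&(Z>.024)&(Z<.031); print("far edge",y,np.percentile(X[q],[50,90]).round(4) if q.sum()>5 else '', )
z=np.load("top0.npz");im,d,c=snap("top")
diff=cv2.absdiff(im,z["im"]).max(2)
for n,u,v in(("tipbox",220,146),("bottle",326,147),("jar",105,262),("yellow",176,315),("turq",138,174),("purple",380,183),("bigmag",440,205)):
    print(n,(diff[v-18:v+18,u-18:u+18]>60).sum())
s=r.read_state();print(s["time"],s["ee_pos"],s["ft_force"])
```

```text
carrier top -0.035 422 0.0278
carrier top -0.02 439 0.0282
carrier top 0 415 0.0283
carrier top 0.03 430 0.0289
carrier top 0.045 302 0.029
far edge 0.046 [0.0386 0.0453]
far edge 0.052 [0.0389 0.0452]
far edge 0.058 [0.0389 0.0453]
far edge 0.064 [0.0383 0.0453]
tipbox 0
bottle 0
jar 0
yellow 42
turq 687
purple 0
bigmag 0
9.85 [0.55991888 0.18518188 0.03517839] [12.40336539  4.21360759  2.86320292]
```

Not quite flush: the carrier's far end has lifted about 1 mm (27.8 to 29.0 mm along its top) because the push is high on the bar. I'll ease off, drag the finger down the bar and press lower.

```bash
python3 -m pendant '0 0.006 0 0 0 0;0.006 0.008 0 0 0 0;0.012 0.006 0 0 0 0;0.014 0.004 0 0 0 0;0.016 0.003 0 0 0 0;0.016 0.003 0 0 0 0'
cat > chk.py <<'E'
from h import *
ex=np.array([np.cos(.267),np.sin(.267)]);ey=np.array([-ex[1],ex[0]]);O=np.array([.5614,.1460])
im,d,c=snap("wrist");P=cloud(c,d);X=(P[...,:2]-O)@ex;Y=(P[...,:2]-O)@ey;Z=P[...,2]
for a in(-.035,0,.03,.042):
    q=(abs(X-a)<.004)&(Y>.05)&(Y<.064)&(d>0)&(Z<.04); print("carrier top",a,np.median(Z[q]).round(4))
q=(abs(Y-.055)<.008)&(X>.03)&(X<.053)&(d>0)&(Z>.024)&(Z<.031); print("far edge",np.percentile(X[q],90).round(4))
hsv=cv2.cvtColor(im,cv2.COLOR_BGR2HSV);m=(cv2.inRange(hsv,(155,90,40),(179,255,255))>0)&(d>0)&(X<-.03)&(X>-.06)&(Y>0)
for a in(.02,.035,.05,.07): q=m&(abs(Z-a)<.006); print("spacer",a,np.percentile(X[q],[2,98]).round(4))
print("spacer top",np.percentile(Z[m],[90,98]).round(4))
z=np.load("scene0.npz");i2,_,_=snap("scene")
for i in(z["im"],i2):
    t=cv2.inRange(cv2.cvtColor(i,cv2.COLOR_BGR2HSV),(80,120,50),(98,255,255)); t[:,:340]=0; M=cv2.moments(t,True); print("turq",M["m10"]/M["m00"],M["m01"]/M["m00"])
s=r.read_state();print(s["time"],s["ee_pos"],s["ft_force"],s["width"])
E
python3 chk.py
```

```text
time: 10.45
ee_pos: [0.5606, 0.1856, 0.0316]
eef_rot: [0.431, 0.561, -0.427, 0.563]
ft_force: [9.9, 3.2, 6.8]
width: 0.0281
carrier top -0.035 0.0276
carrier top 0 0.0277
carrier top 0.03 0.0276
carrier top 0.042 0.0277
far edge 0.0454
spacer 0.02 [-0.0546 -0.0445]
spacer 0.035 [-0.0536 -0.0424]
spacer 0.05 [-0.0538 -0.0424]
spacer 0.07 [-0.0542 -0.0425]
spacer top [0.0735 0.0742]
turq 390.57377049180326 176.56352459016392
turq 390.50513347022587 176.5523613963039
10.55 [0.56064606 0.18560377 0.03161237] [10.32985175  2.94274469  7.19638891] 0.02786154247342098
```

```bash
python3 -c "
from bench import close_job; print(close_job())"
```

```text
the job is handed in; nothing more can be done
None
```

The job is handed in at about 10.6 s of the 48 s allowed. The spacer is seated and released in the short carrier's gap. The gripper's far finger is still pressing that carrier's blue bar toward the spacer.

**Last checks:**
- **Spacer:** its top is at 74 mm, so it stands on the frame floor. It is upright and against the near wall, at about −54 to −42 mm in the frame.
- **Carrier:** it is level, with its top at 27.6–27.7 mm along its length. The push is about 10–11 N, with about 7 N of down-pressure.
- **First push failed a check:** at 12 N the far end of the carrier lifted about 1 mm. I eased off, dragged the finger down the bar and pressed lower, which levelled it.
- **Bystanders:** the tip box, bottle and jar look unchanged from the start in the top view.
- **Long carrier:** I did not touch it, and it was last seen in its lane before the push.
- **Look-alikes:** the large magenta and purple blocks look unchanged in the top view. The top view differed at the turquoise look-alike, but the scene camera shows it has not moved. It also differed slightly at the yellow one, which I did not re-check; I put that down to the arm or its shadow.
- **Contact with the spacer:** I judged this from the closed gap and the rise in force, not from a view of the whole joint.

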